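Sort two machined parts for washing, then hold the wash tank's lid open

TASK

Get the two drilled parts ready for washing: set the flat steel block with two holes down in the rectangular tray and the round steel bush in the round basket, without dropping them in. Then lift the wash tank's lid by its bar handle, without letting it slam, and finish while still holding it steady at 60 degrees open, because it would fall shut and a workmate is about to lower the parts in. Leave the other things on the bench alone.

Things in the scene. Friction and masses are not known exactly. Their poses are not given: they have to be found in the camera images.
- tank: open grey painted steel wash tank fixed to the bench, outside 240 (its x) x 300 (its y) x 125 mm high, walls 6 mm; origin: centre of its underside. Its +x side carries the lid's hinge (the side away from the robot, give or take its yaw); it is otherwise empty.
- tank_lid (a joint): hinge of the flat aluminium lid (240 x 300 x 6 mm, about 0.6 kg), in rad: 0 shut, growing as the front edge rises; 60 degrees is 1.047; stop at 1.4. No stay or spring: it always falls shut when let go; 3 to 5 N up at the handle carries it. The hinge axis lies along the tank's y, 120 mm from the tank's centre on its +x side, 125.5 mm above the bench.
- lid_handle (a point): middle of the lid's handle: a round steel bar, 12 mm thick, 132 mm long, parallel to the hinge, on two posts (110 mm clear). Lid shut: bar centre 176.5 mm above the bench, 39 mm clear above the lid, 205 mm horizontally from the hinge; 211 mm from the hinge axis. y along the bar, z square to the lid. The bar can turn between the fingers, so the gripper may stay upright while the lid swings.
- lid_hinge (a point): middle of the lid's hinge axis, on the underside of the lid at the tank's +x rim, 125.5 mm above the bench; y runs along the hinge axis.
- tray: loose rectangular steel tray, outside 150 (its x) x 130 (its y) x 45 mm high, walls and floor 4 mm, 0.6 kg; origin: centre of its underside.
- basket: loose round steel basket (a plain-walled bowl), 132 mm across its rim and 120 mm across its foot, 55 mm high, walls 3 mm, floor 4 mm, 0.5 kg; origin: centre of its underside.
- block: flat dark steel block lying on the bench, 70 (its x) x 35 (its y) x 22 mm high, with two upright through holes 12 mm wide, about 0.38 kg; origin: centre of its underside.
- bush: dark steel bush standing on the bench: 40 mm outside diameter, 20 mm bore, 40 mm high, about 0.29 kg; origin: centre of its underside.
- nut: square steel nut, 24 x 24 x 13 mm, lying flat; origin: centre of its underside. Bystander: leave it alone.
- stub: plain solid steel round bar stub standing upright, 25 mm diameter, 50 mm high (slimmer than the bush and without a bore); origin: centre of its underside. Bystander: leave it alone.
- chuck_key: T-shaped steel drill chuck key, about 85 x 70 x 18 mm, lying flat; origin near its middle. Bystander: leave it alone.
- brush: bench brush lying flat; origin about its middle. Bystander: leave it alone.
- wrench: steel open-ended wrench lying flat; origin about its middle. Bystander: leave it alone.
- oil: white plastic oil bottle standing, 60 mm diameter, 170 mm high; origin: centre of its underside. Bystander: leave it alone.
- hammer: hammer lying flat; origin about its middle. Bystander: leave it alone.
Things that resemble listed ones, but are neither listed nor needed, are in the scene too. Leave any blue look-alike of the bush alone.

How it is judged:
By the outcome, as a careful person would: the job done as asked, in the order asked, and still so for the second after the job is handed in, while the arm keeps its last pose, push and grip.
It also fails if it takes over 64 s, if anything falls off the work surface, if the arm or the gripper's body presses on something with over 40 N, if the wrist force passes 120 N, or if a joint passes its speed limit or range.

ROBOT

A 6-joint arm with a two-finger parallel gripper is mounted at the origin on the work surface. World frame = base frame: x ahead of the robot, y to its left, z up, the work surface at z = 0. Lengths are in m, angles in rad, forces in N, time in s.
With the tool pointing down it reaches from about 0.35 to 0.925 m from the base axis. Payload 6.4 kg.
Tool frame: the origin (TCP) lies at the very end of the fingers, on their centre line; the grasp point (between the pads) lies 19 mm behind it; z points along the fingers, y is the line along which they close (so a half turn about z gives the same grasp; the last joint's range is limited). The gripper opens to 85 mm and grips with 20 to 120 N. Pads are 22 mm wide; open, the fingers measure 114 mm over their backs; the gripper's body (76 mm by 85 mm) begins 54 mm behind the grasp point. The pads swing forward as they close: fully open they stand 13 mm farther back than shut.
Start: joints at [1.062, 0.245, 1.558, -0, 1.339, -0.174], TCP at [0.214, 0.614, 0.197] pointing down, gripper open.
Joint ranges: [-3.13, 3.13], [-1.02, 2.26], [0.13, 2.54], [-0.95, 4.09], [0.21, 2.88], [-2.74, 2.74]. Speed limits (rad/s): [2.57, 2.57, 3.14, 3.14, 3.14, 3.14].

INTERFACE

Orientations are given as a unit quaternion [x, y, z, w].
In Python, from rig import robot, capture, camera_info, recognise, trace, place_of gives the robot as it stands. The module is installed in compiled form; this text tells all that it offers.
- The arm moves only by the shell command python3 -m handwheel 'ROWS' [FORCE]. ROWS is JSON, a list of rows, each a list of 3 entries, a list of its own where there are three numbers: the shift along the tool's x, y, z normalised to -1 to 1, where 1 is 300 mm, then the turn, a rotation vector about the tool's x, y, z normalised to -1 to 1, where 1 is 60 degrees, then the opening in per cent of the stroke, from 0 (shut) to 100 (fully open). In form: [[[x, y, z], [rx, ry, rz], hand], ...]. A call has exactly 10 rows; each row is the pose to reach, as a shift and turn from the pose commanded when the call began, along the tool's axes at that moment; what a row does not reach only later rows make up. A row lasts 1/10 s, in which the tool goes at most 50 mm and 8.59 degrees, less where a joint would pass 70% of its speed; a pose out of reach is approached as far as the arm can. A call with a number of a shift or a turn outside -1 to 1 is refused whole. A call with a gripper value outside its range is refused whole. The fingers move at their own pace and stop on an object; FORCE is the grip in N (left out, the last holds). Time passes only in rows, so rows that repeat a pose let the fingers close, or fill a call up. It gives the time, the measured TCP pose, the force, the opening and the grip force at its end, in the units of the state.
- robot.get_obs(): the state, without advancing time (a new reading comes with each control period).
- capture(name): name is "side" or "top"; returns the picture (384x512x3 uint8, red, green, blue); there is no depth.
- camera_info(name): a dict with "fx", "fy", "cx", "cy" (pixels), "k1" (the pictures are not rectified: a ray, as slopes to the right and down, at radius r is drawn at 1 + k1 r^2 times it, then the intrinsics apply), "R" (3x3) and "t" (3): a world point X has camera coordinates R X + t. Camera axes: x right, y down, z forward; pixel columns grow to the right and rows downward; lengths in m; the calibration is good to about 2 mm. A picture is of the moment at which its call begins. camera_info takes no time and is no camera call.
- robot.hand_in(): hands the job in; it is judged then, once.
Trained networks look in the newest picture that a camera, given by its name, has taken for a name from the list of things; names that differ only in an ending like _2 or _b are one class to them, and where a whole thing is asked for, a point or a joint stands for the part that bears it (a point fixed in the world has none). Each returns a list of dicts, best first, with "p" (0 to 1); they miss things now and then, are a little off and sometimes report something else, mostly with a low value. They report only what shows in the picture. A call takes as long as a camera call. They do not tell look-alikes from the thing itself.
- recognise(camera, name): "location" ([column, row] in pixels, amid what is visible of it).
- trace(camera, name): "pixels" (384x512 bool, what is visible of it) and "location" ([column, row] in pixels, amid what is visible of it).
- place_of(camera, name): "location" ([column, row] in pixels: a listed point, or the origin of a listed thing).
The state is a dict: "time": time; "joint_positions": joint angles; "joint_velocities": joint speeds; "tau": joint torques, N m; "eef_pos": TCP position; "orientation": TCP orientation; "ft_force": force on the tool from outside, world axes, zero at the start; "ft_torque": the same for the moment, N m; "opening": finger opening in m; "finger_force": force on a finger pad.
Only numpy, scipy, OpenCV 4.12 (cv2) and the standard library are available. Lean on these libraries where they do the work, as an engineer would, in place of code of your own. Each camera call takes 0.05 s, during which the arm holds its last target. There are 200 camera calls.

## Working session

There is one attempt and no reset: what is moved stays moved. The work goes in short steps, Python scripts to look and compute and a shell command to move; the robot and the scene stay as the last step left them, time stands still between calls to the robot, and variables do not carry over. Pictures are saved under pics/ and viewed, at most 10 in all, crops included, and the job is handed in when it is done.

```bash
mkdir -p pics; cat > h.py <<'E'
import numpy as np, cv2
from rig import robot, capture, camera_info, recognise, trace, place_of
def ray(cam,px):
    c=camera_info(cam); K=np.array([[c['fx'],0,c['cx']],[0,c['fy'],c['cy']],[0,0,1.]])
    u=cv2.undistortPoints(np.array([[px]],float),K,np.array([c['k1'],0,0,0.]))[0,0]
    R=np.array(c['R']);t=np.array(c['t'])
    return -R.T@t, R.T@np.array([u[0],u[1],1])
def at(cam,px,z):
    o,d=ray(cam,px); return o+d*(z-o[2])/d[2]
def proj(cam,X):
    c=camera_info(cam); p=np.array(c['R'])@np.array(X)+np.array(c['t']); s=p[:2]/p[2]
    s=s*(1+c['k1']*(s@s)); return np.array([c['fx']*s[0]+c['cx'],c['fy']*s[1]+c['cy']])
def save(cam,name,crop=None,k=1):
    im=capture(cam)[:,:,::-1]
    if crop: a,b,c,d=crop; im=im[b:d,a:c]
    cv2.imwrite('pics/'+name,cv2.resize(im,None,fx=k,fy=k,interpolation=cv2.INTER_CUBIC))
E
python3 - <<'E'
from h import *
np.set_printoptions(precision=4,suppress=True)
a=capture('top');b=capture('side')
cv2.imwrite('pics/top.png',cv2.resize(a[:,:,::-1],(800,600)))
cv2.imwrite('pics/side.png',cv2.resize(b[:,:,::-1],(800,600)))
for c in('top','side'):
  print(c,'cam at',ray(c,(256,192)))
  for n in('tank','lid_handle','lid_hinge','tray','basket','block','bush','stub'):
    print(n,[(np.round(r['location'],1),round(float(r['p']),2),at(c,r['location'],{'lid_handle':.1765,'lid_hinge':.1255}.get(n,0))[:2]) for r in place_of(c,n)[:3]])
print(robot.get_obs())
E
```

```text
top cam at (array([ 0.3388, -0.0623,  1.6932]), array([ 0.14  , -0.0087, -0.9902]))
tank [(array([306.8, 199.3]), 0.69, array([ 0.5491, -0.268 ]))]
lid_handle [(array([316.9, 217.1]), 0.71, array([ 0.4668, -0.2791])), (array([175.3, 239.5]), 0.62, array([0.3952, 0.1944]))]
lid_hinge [(array([310.2, 158.5]), 0.87, array([ 0.6784, -0.2682]))]
tray [(array([186.4, 181.7]), 0.96, array([0.6192, 0.1857]))]
basket [(array([125.1, 204.4]), 0.92, array([0.5343, 0.4163]))]
block [(array([212.8, 230.3]), 0.65, array([0.4351, 0.0848]))]
bush [(array([150.8, 239.9]), 0.67, array([0.4006, 0.3158])), (array([172.5, 237.4]), 0.54, array([0.4096, 0.2348])), (array([184.8, 183.5]), 0.43, array([0.6124, 0.1916]))]
stub [(array([150.8, 160.7]), 0.41, array([0.7014, 0.3231]))]
side cam at (array([0.5823, 0.9622, 0.9363]), array([-0.01  , -0.7795, -0.6265]))
tank [(array([257.2, 180.6]), 0.83, array([ 0.5601, -0.2766]))]
lid_handle [(array([279.9, 141.8]), 0.74, array([ 0.4698, -0.2821]))]
lid_hinge [(array([230.1, 161. ]), 0.94, array([ 0.6613, -0.2398]))]
tray [(array([243.5, 271.6]), 0.88, array([0.61
[... 358 characters left out ...]
0.7017, 0.3254])), (array([319.5, 303.2]), 0.56, array([0.4021, 0.3142])), (array([317.1, 276.4]), 0.5, array([0.3938, 0.2194]))]
stub [(array([213.2, 310.6]), 0.44, array([0.7044, 0.3227]))]
{'time': 0.9, 'joint_positions': array([ 1.0619,  0.2451,  1.5578, -0.    ,  1.3387, -0.1741]), 'joint_velocities': array([-0.0017, -0.0009,  0.0003, -0.0005,  0.0026, -0.0012]), 'tau': array([ -0.0008, -42.9525, -32.6424,  -0.0002,   0.0006,   0.    ]), 'eef_pos': array([0.2136, 0.6139, 0.1972]), 'orientation': array([ 0.1666,  0.986 , -0.    ,  0.    ]), 'ft_force': array([-0.4559,  0.5956,  0.809 ]), 'ft_torque': array([-0.031 , -0.0281, -0.0164]), 'finger_force': 0.0, 'opening': 0.08562758518289308}
```

View pics/top.png

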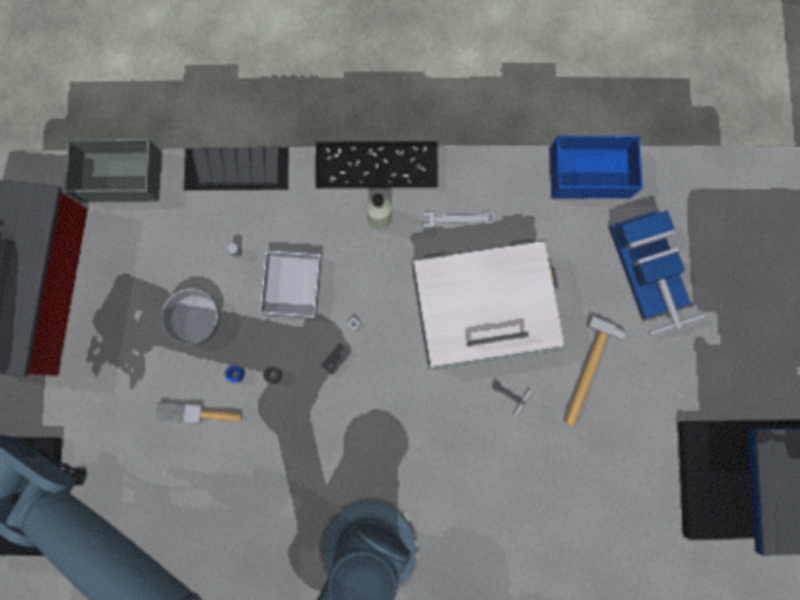

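View pics/side.png

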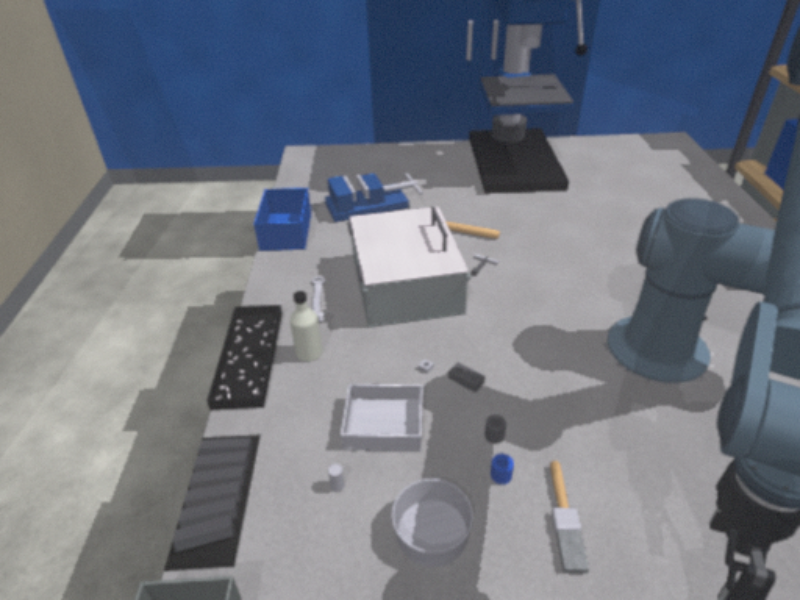

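The top view (800x600 scale) shows the rectangular tray at (292,283), the round basket at (191,316), the dark block at (335,358), the nut at (353,322), the stub at (234,247) and the lid handle at (497,335). There are two bush candidates, blue at (234,373) and dark at (272,375). The dark one fits "dark steel bush", and I'll confirm it in a crop.

```bash
python3 - <<'E'
from h import *
np.set_printoptions(precision=4,suppress=True)
a=capture('top');b=capture('side')
ca=cv2.resize(a[170:260,100:250,::-1],None,fx=4,fy=4,interpolation=2)
cb=cv2.resize(b[220:330,230:350,::-1],(480,440),interpolation=2)
# compose one
cv2.imwrite('pics/crop.png',ca); 
H={'block':.022,'bush':.04,'tray':.045,'basket':.055,'lid_handle':.1765,'nut':.013,'tank_lid':.1315}
for c in('top','side'):
 for n in H:
  for r in trace(c,n)[:3]:
    m=r['pixels'].astype(np.uint8); cs,_=cv2.findContours(m,0,1)
    if not cs: continue
    k=max(cs,key=cv2.contourArea).reshape(-1,2)
    P=np.array([at(c,p,H[n])[:2] for p in k])*1000
    rc=cv2.minAreaRect(P.astype(np.float32)); img=(a if c=='top' else b)
    print(c,n,round(float(r['p']),2),'px',np.round(r['location'],1),'rect c',np.round(rc[0],1),'wh',np.round(rc[1],1),'ang',round(rc[2],1),'rgb',img[m>0].mean(0).round())
 
for n in('block','bush','nut','tray','basket'):
  A=place_of('top',n)[:2];B=place_of('side',n)[:3]
  print(n,[at('top',r['location'],0)[:2] for r in A],[at('side',r['location'],0)[:2] for r in B])
E
```

```text
top block 0.56 px [215.2 228.4] rect c [436.8  74.8] wh [34.  64.7] ang 45.1 rgb [67. 68. 71.]
top bush 0.42 px [171.3 237.9] rect c [398.5 222.2] wh [36.7 28.9] ang 89.7 rgb [59. 60. 62.]
top tray 0.97 px [182.1 179. ] rect c [610.8 181.9] wh [136.3 156. ] ang 85.7 rgb [146. 149. 158.]
top basket 0.73 px [122.  203.1] rect c [535.7 412.6] wh [129.2 132.6] ang 1.6 rgb [107. 109. 116.]
top lid_handle 0.85 px [313.3 192.6] rect c [ 546.4 -265.3] wh [233.3 288.5] ang 8.6 rgb [197. 194. 198.]
top lid_handle 0.58 px [313.6 193.9] rect c [ 546.7 -266.6] wh [248.7 305.5] ang 8.8 rgb [191. 188. 193.]
top tank_lid 0.78 px [311.5 197.1] rect c [ 550.9 -271.3] wh [243.2 301.5] ang 9.1 rgb [196. 193. 198.]
side block 0.71 px [296.2 241.4] rect c [437.7  88.6] wh [50.5 77.7] ang 48.4 rgb [80. 80. 83.]
side block 0.7 px [257.6 156.6] rect c [ 546.4 -434.2] wh [270.7 345.3] ang 8.7 rgb [218. 213. 218.]
side bush 0.52 px [317.2 272.6] rect c [401.1 241.3] wh [67.  37.2] ang 76.7 rgb [73. 72. 75.]
side tray 0.64 px [243.  269.5] rect c [613.6 202.7] wh [162.3 153.7] ang 84.7 rgb [158. 157. 166.]
side
[... 179 characters left out ...]
rgb [148. 149. 143.]
side lid_handle 0.83 px [257.9 155.9] rect c [ 551.7 -197.5] wh [228.1 288.5] ang 9.0 rgb [217. 212. 217.]
side tank_lid 0.59 px [257.8 155.9] rect c [ 550.7 -266.9] wh [243.7 315.7] ang 8.3 rgb [216. 210. 215.]
side tank_lid 0.51 px [213.8 307.5] rect c [684.3 398. ] wh [23.7 50.3] ang 10.6 rgb [149. 148. 156.]
block [array([0.4373, 0.0699]), array([0.5107, 0.0319])] [array([0.4366, 0.077 ]), array([0.3953, 0.2175])]
bush [array([0.3925, 0.3168])] [array([0.3907, 0.2173]), array([0.3977, 0.3117])]
nut [array([0.516 , 0.0267])] [array([0.521 , 0.0319])]
tray [array([0.6199, 0.1785])] [array([0.6169, 0.1989])]
basket [] [array([0.5286, 0.4146]), array([ 0.4389, -0.5718])]
```

View pics/crop.png

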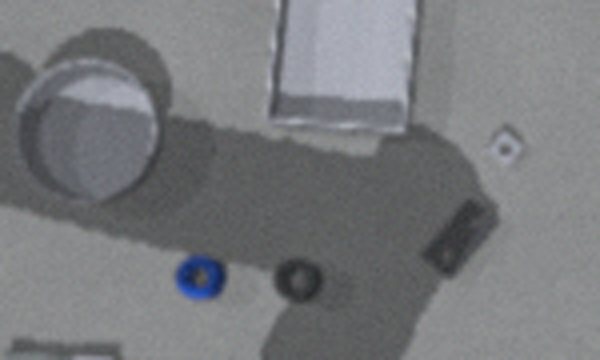

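The crop shows the blue look-alike at crop (201,277) and the dark bored bush at (299,280), which is the one meant. The two-hole block is at (460,238) and the nut at (505,147). I'll fit the silhouettes more precisely next.

```bash
cat > fit.py <<'E'
from h import *
from scipy.optimize import minimize
def box(l,w,h):
    def f(q):
        c,s=np.cos(q[2]),np.sin(q[2])
        return [[q[0]+c*a-s*b,q[1]+s*a+c*b,z] for a in(-l/2,l/2) for b in(-w/2,w/2) for z in(0,h)]
    return f
def cyl(r0,r1,h): return lambda q:[[q[0]+r*np.cos(t),q[1]+r*np.sin(t),z] for r,z in((r0,0),(r1,h)) for t in np.linspace(0,6.283,24)]
def fit(imgs,f,q0,S=6,m=5):
    up={}
    def cost(q):
        J=0
        for cam,im in imgs.items():
            p=np.array([proj(cam,X) for X in f(q)])
            o=up.setdefault(cam,(p.mean(0)-30).astype(int))
            if (cam,'i') not in up: up[cam,'i']=cv2.resize(im[o[1]:o[1]+60,o[0]:o[0]+60].astype(np.float32),None,fx=S,fy=S,interpolation=cv2.INTER_CUBIC)
            g=up[cam,'i']; k=np.round(((p-o+.5)*S-.5)*16).astype(np.int32)
            M=np.zeros(g.shape,np.uint8); cv2.fillConvexPoly(M,cv2.convexHull(k),1,shift=4)
            D=cv2.dilate(M,np.ones((2*m*2+1,)*2,np.uint8))-M
            J+=g[M>0].mean()-np.median(g[D>0])-0.5*0+0.0*M.sum() + g[M>0].std()*.5
        return J
    best=None
    for da in ([0] if len(q0)==2 else np.radians([-20,-10,0,10,20])):
        x=np.array(q0,float); 
        if len(x)==3:x[2]+=da
        sx=np.vstack([x]+[x+d for d in np.diag([.006,.006,.15][:len(x)])])
        r=minimize(cost,x,method='Nelder-Mead',options=dict(initial_simplex=sx,xatol=1e-4,fatol=1e-3))
        if best is None or r.fun<best.fun: best=r
    return best
E
python3 - <<'E'
from fit import *
np.set_printoptions(precision=4,suppress=True)
I={c:capture(c).max(2) for c in('top','side')}
for S in({'top':I['top']},{'side':I['side']},I):
  r=fit(S,box(.07,.035,.022),[.437,.077,-.7]);print(list(S),'block',r.x,np.degrees(r.x[-1]),r.fun)
  r=fit(S,cyl(.02,.02,.04),[.396,.222]);print('bush',r.x,r.fun)
print(at('top',(174.4,239.6),.04))
E
```

```text
Traceback (most recent call last):
  File "fit.py", line 27, in fit
    r=minimize(cost,x,method='Nelder-Mead',options=dict(initial_simplex=sx,xatol=1e-4,fatol=1e-3))
  File "fit.py", line 14, in cost
    p=np.array([proj(cam,X) for X in f(q)])
                ~~~~^^^^^^^
  File "h.py", line 11, in proj
    c=camera_info(cam); p=np.array(c['R'])@np.array(X)+np.array(c['t']); s=p[:2]/p[2]
ValueError: time passes only in moves, steps and waits
```

```bash
sed -i '2a import functools\ncamera_info=functools.lru_cache(None)(camera_info)' h.py
python3 - <<'E'
from fit import *
np.set_printoptions(precision=4,suppress=True)
I={c:capture(c).max(2) for c in('top','side')}
for S in({'top':I['top']},{'side':I['side']},I):
  r=fit(S,box(.07,.035,.022),[.437,.077,-.7]);print(list(S),'block',r.x,np.degrees(r.x[-1]),r.fun)
  r=fit(S,cyl(.02,.02,.04),[.396,.222]);print('bush',r.x,r.fun)
print(at('top',(174.4,239.6),.04), robot.get_obs()['time'])
E
```

```text
['top'] block [ 0.4461  0.0664 -0.7007] -40.14536104506937 -32.423095703125
bush [0.4011 0.2236] -24.584161281585693
['side'] block [ 0.4348  0.0753 -0.7035] -40.30542519761787 -57.8512544631958
bush [0.3983 0.2253] -32.10770034790039
['top', 'side'] block [ 0.4361  0.0773 -0.6847] -39.233184674943566 -73.38855266571045
bush [0.4    0.2245] -54.410114765167236
[0.3999 0.2208 0.04  ] 2.4
```

```bash
cat > go.py <<'E'
# usage: go.py x y z yaw_of_closing_axis_deg  -> shift/turn in move units
import sys; from h import *
from scipy.spatial.transform import Rotation as Ro
o=robot.get_obs(); R=Ro.from_quat(o['orientation']); p=np.array(o['eef_pos'])
a=[float(v) for v in sys.argv[1:]]
if a:
    c=np.radians(a[3]); y=np.array([np.cos(c),np.sin(c),0]); z=np.array([0,0,-1.])
    best=min((Ro.from_matrix(np.c_[np.cross(s*y,z),s*y,z]) for s in(1,-1)),key=lambda T:(R.inv()*T).magnitude())
    print('shift',np.round(R.inv().apply(np.array(a[:3])-p)/.3,3),'turn',np.round(np.degrees((R.inv()*best).as_rotvec())/60,3))
print('t',round(o['time'],2),'p',np.round(p,4),'yaw',round(np.degrees(np.arctan2(*R.as_matrix()[:2,1][::-1])),1),'j6',round(o['joint_positions'][5],2),'F',np.round(o['ft_force'],1),'open',round(o['opening'],4),'ff',round(o['finger_force'],1))
E
python3 go.py 0.436 0.076 0.10 50
```

```text
shift [-1.289 -1.45   0.324] turn [-0.    -0.     0.347]
t 2.4 p [0.2136 0.6139 0.1972] yaw 70.8 j6 -0.17 F [ 1.1  0.3 -0.1] open 0.0856 ff 0.0
```

```bash
python3 -m handwheel '[[[-0.07,-0.07,0.0],[0,0,0],100],[[-0.18,-0.2,0.0],[0,0,0.05],100],[[-0.29,-0.33,0.0],[0,0,0.1],100],[[-0.4,-0.45,0.0],[0,0,0.15],100],[[-0.51,-0.57,0.0],[0,0,0.2],100],[[-0.62,-0.7,0.0],[0,0,0.25],100],[[-0.72,-0.81,0.0],[0,0,0.3],100],[[-0.8,-0.9,0.0],[0,0,0.34],100],[[-0.86,-0.97,0.0],[0,0,0.347],100],[[-0.88,-1.0,0.0],[0,0,0.347],100]]' 60; python3 go.py 0.436 0.076 0.08 50
```

```text
time: 3.4
eef_pos: [0.3652, 0.2421, 0.1974]
orientation: [0.343, 0.939, 0.0, 0.0]
ft_force: [-0.2, 0.7, -0.4]
opening: 0.0854
finger_force: 0.0
shift [-0.537 -0.271  0.392] turn [ 0.001  0.001 -0.003]
t 3.4 p [0.3652 0.2421 0.1974] yaw 49.8 j6 -0.54 F [-0.2  0.7 -0.4] open 0.0854 ff 0.0
```

```bash
python3 -m handwheel '[[[-0.1,-0.05,0.06],[0,0,0],100],[[-0.2,-0.1,0.13],[0,0,0],100],[[-0.3,-0.15,0.2],[0,0,0],100],[[-0.4,-0.2,0.28],[0,0,0],100],[[-0.48,-0.24,0.35],[0,0,0],100],[[-0.537,-0.265,0.39],[0,0,0],100],[[-0.537,-0.265,0.39],[0,0,0],100],[[-0.537,-0.265,0.39],[0,0,0],100],[[-0.537,-0.265,0.39],[0,0,0],100],[[-0.537,-0.265,0.39],[0,0,0],100]]'; python3 go.py 0.436 0.076 0.003 50; python3 - <<'E'
from h import *
save('side','blk.png',(200,170,360,290),5)
E
```

```text
time: 4.4
eef_pos: [0.4369, 0.0803, 0.081]
orientation: [0.341, 0.94, 0.0, 0.001]
ft_force: [0.9, -0.1, -0.5]
opening: 0.0855
finger_force: 0.0
shift [-0.006 -0.013  0.26 ] turn [0.001 0.001 0.002]
t 4.4 p [0.4369 0.0803 0.081 ] yaw 50.1 j6 -0.95 F [ 0.9 -0.1 -0.5] open 0.0855 ff 0.0
```

View pics/blk.png

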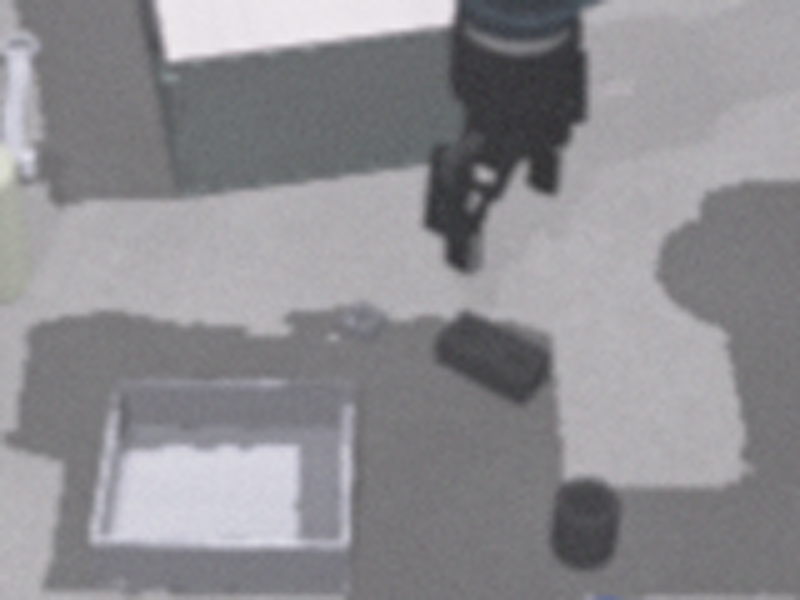

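The crop shows the open gripper above the block, which is at crop (495,355). The fingers straddle it with its short axis along their line, so I'll descend and close.

```bash
python3 -m handwheel '[[[-0.005,-0.012,0.06],[0,0,0],100],[[-0.005,-0.012,0.14],[0,0,0],100],[[-0.005,-0.012,0.2],[0,0,0],100],[[-0.005,-0.012,0.245],[0,0,0],100],[[-0.005,-0.012,0.26],[0,0,0],100],[[-0.005,-0.012,0.26],[0,0,0],30],[[-0.005,-0.012,0.26],[0,0,0],20],[[-0.005,-0.012,0.26],[0,0,0],20],[[-0.005,-0.012,0.26],[0,0,0],20],[[-0.005,-0.012,0.26],[0,0,0],20]]' 60; python3 go.py 0.615 0.185 0.10 50
```

```text
time: 5.45
eef_pos: [0.4359, 0.0756, 0.0026]
orientation: [0.342, 0.94, 0.0, 0.0]
ft_force: [0.1, -0.1, 0.8]
opening: 0.0175
finger_force: 0.0
shift [-0.223  0.663 -0.324] turn [ 0.001  0.001 -0.   ]
t 5.45 p [0.4359 0.0756 0.0026] yaw 50.0 j6 -0.96 F [ 0.1 -0.1  0.8] open 0.0175 ff 0.0
```

```bash
python3 - <<'E'
from h import *
a=capture('top');b=capture('side')
cv2.imwrite('pics/miss.png',np.hstack([cv2.resize(x[:,:,::-1],(400,400),interpolation=2) for x in(a[190:270,180:260],b[200:280,250:330])]))
E
```

```text
(no output)
```

View pics/miss.png

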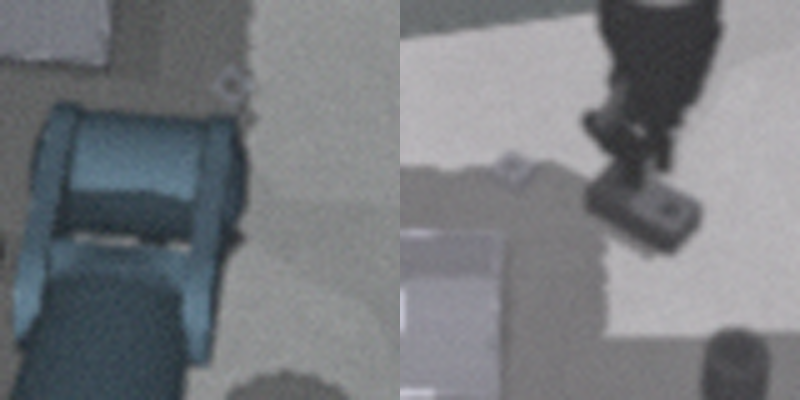

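The side crop (right half) shows the gripper behind the block, whose top face is at crop (645,210). The fingers look closed beyond its far edge. I'll refit the block and project the TCP.

```bash
python3 - <<'E'
from fit import *
np.set_printoptions(precision=4,suppress=True)
s=capture('side')
p=robot.get_obs()['eef_pos'];print('tcp px',proj('side',p), 'crop',(proj('side',p)-[250,200])*5+[400,0])
r=fit({'side':s.max(2)},box(.07,.035,.022),[.437,.085,-.7],m=2);print(r.x,np.degrees(r.x[2]),r.fun)
for n,f in(('place',place_of),):
  for q in f('side','block')[:2]: print(q['location'],q['p'],at('side',q['location'],0))
# top-face corners read from crop
for c in((628,165),(700,207),(668,250),(590,198)): print(c,at('side',((c[0]-400)/5+250-.4,c[1]/5+200-.4),.022))
E
python3 go.py
```

```text
tcp px [297.9019 242.0064] crop [639.5095 210.0318]
[ 0.4357  0.0787 -0.7847] -44.957544152734414 -31.92745018005371
[256.6, 182.8] 0.72 [ 0.563 -0.262  0.   ]
[296.5, 242.9] 0.71 [0.4403 0.0772 0.    ]
(628, 165) [0.4426 0.0507 0.022 ]
(700, 207) [0.3998 0.0919 0.022 ]
(668, 250) [0.4257 0.1284 0.022 ]
(590, 198) [0.4711 0.0798 0.022 ]
t 5.65 p [0.4355 0.0756 0.0023] yaw 50.0 j6 -0.96 F [-0.   0.3  0.4] open 0.0171 ff 0.0
```

```bash
python3 - <<'E'
from h import *
np.set_printoptions(precision=4,suppress=True)
print('open tip mid expected crop',(proj('side',(.4369,.0803,.094))-[200,170])*5)
y=np.array([.643,.766])
for s in(-1,1): print('tip',s,(proj('side',(.4369+s*.0425*y[0],.0803+s*.0425*y[1],.094))-[200,170])*5)
s=capture('side')[195:260,265:330,::-1]
s=cv2.resize(s,(600,600),interpolation=cv2.INTER_LANCZOS4);s=cv2.convertScaleAbs(s,alpha=1.8,beta=-20)
p=np.array(robot.get_obs()['eef_pos'])
for z in(0,.02): q=(proj('side',p+[0,0,z])-[265,195]+.5)*600/65; cv2.circle(s,tuple(int(v) for v in q),4,(0,0,255),1)
cv2.imwrite('pics/z.png',s)
E
```

```text
open tip mid expected crop [494.6256 265.0769]
tip -1 [530.4272 228.9961]
tip 1 [457.2632 302.7553]
```

View pics/z.png

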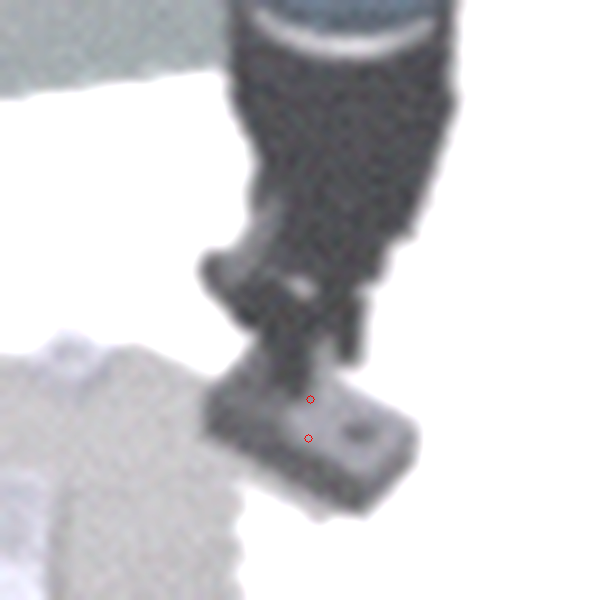

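The crop shows both finger tips at about (290,400) and (350,365). That is well above where the reported TCP projects, (308,438), so the fingers hover over the block and real z is higher than reported. I'll reopen and probe downward gently with force checks.

```bash
python3 -m handwheel '[[[0,0,0],[0,0,0],100],[[0,0,0],[0,0,0],100],[[0,0,0],[0,0,0],100],[[0,0,0],[0,0,0],100],[[0,0,0.005],[0,0,0],100],[[0,0,0.01],[0,0,0],100],[[0,0,0.02],[0,0,0],100],[[0,0,0.03],[0,0,0],100],[[0,0,0.033],[0,0,0],100],[[0,0,0.033],[0,0,0],100]]'; python3 go.py; python3 - <<'E'
from h import *
s=capture('side')[185:260,265:340,::-1]
s=cv2.resize(s,(600,600),interpolation=cv2.INTER_LANCZOS4);s=cv2.convertScaleAbs(s,alpha=1.8,beta=-20)
p=np.array(robot.get_obs()['eef_pos'])
y=np.array([.643,.766,0])
for k in(-.0425,.0425): q=(proj('side',p+k*y+[0,0,.013])-[265,185]+.5)*8; cv2.circle(s,tuple(int(v) for v in q),4,(0,0,255),1)
cv2.imwrite('pics/z2.png',s)
E
```

```text
time: 6.7
eef_pos: [0.4352, 0.0757, -0.008]
orientation: [0.342, 0.94, -0.0, -0.0]
ft_force: [0.9, 0.6, -0.2]
opening: 0.0855
finger_force: 0.0
t 6.7 p [ 0.4352  0.0757 -0.008 ] yaw 50.0 j6 -0.96 F [ 0.9  0.6 -0.2] open 0.0855 ff 0.0
```

View pics/z2.png

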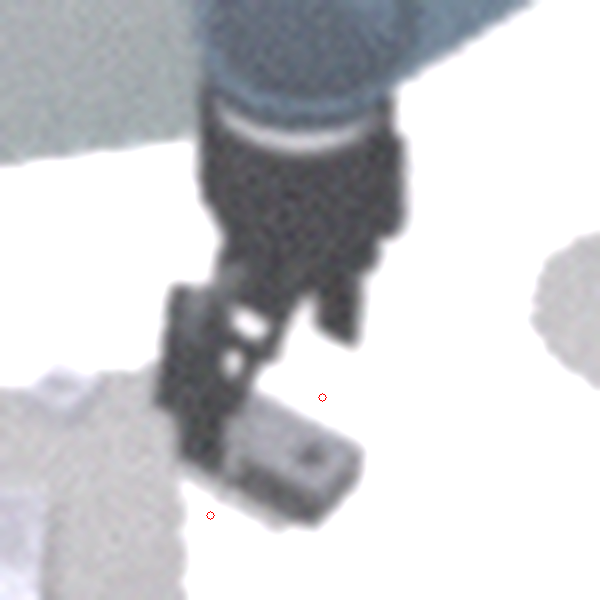

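The crop shows the near tip at (200,465) and the far tip at (345,340), about 54 px (roughly 30 mm) above the projected circles. There is still no contact, so I'll keep lowering in steps.

```bash
python3 -m handwheel '[[[0,0,0.003],[0,0,0],100],[[0,0,0.006],[0,0,0],100],[[0,0,0.01],[0,0,0],100],[[0,0,0.013],[0,0,0],100],[[0,0,0.017],[0,0,0],100],[[0,0,0.02],[0,0,0],100],[[0,0,0.023],[0,0,0],100],[[0,0,0.027],[0,0,0],100],[[0,0,0.03],[0,0,0],100],[[0,0,0.03],[0,0,0],100]]'; python3 go.py
```

```text
time: 7.75
eef_pos: [0.4353, 0.0757, -0.0169]
orientation: [0.342, 0.94, -0.0, -0.0]
ft_force: [-0.7, -0.2, 0.8]
opening: 0.0855
finger_force: 0.0
t 7.75 p [ 0.4353  0.0757 -0.0169] yaw 50.0 j6 -0.96 F [-0.7 -0.2  0.8] open 0.0855 ff 0.0
```

```bash
python3 -m handwheel '[[[0,0,0.003],[0,0,0],100],[[0,0,0.006],[0,0,0],100],[[0,0,0.01],[0,0,0],100],[[0,0,0.013],[0,0,0],100],[[0,0,0.017],[0,0,0],100],[[0,0,0.02],[0,0,0],100],[[0,0,0.023],[0,0,0],100],[[0,0,0.023],[0,0,0],50],[[0,0,0.023],[0,0,0],50],[[0,0,0.023],[0,0,0],50]]' 60; python3 go.py;  python3 -m handwheel '[[[0,0,0.002],[0,0,0],50],[[0,0,0.004],[0,0,0],50],[[0,0,0.006],[0,0,0],50],[[0,0,0.008],[0,0,0],50],[[0,0,0.01],[0,0,0],50],[[0,0,0.012],[0,0,0],50],[[0,0,0.013],[0,0,0],50],[[0,0,0.013],[0,0,0],50],[[0,0,0.013],[0,0,0],50],[[0,0,0.013],[0,0,0],50]]'; python3 go.py
```

```text
time: 8.75
eef_pos: [0.4355, 0.0757, -0.0236]
orientation: [0.342, 0.94, 0.0, 0.0]
ft_force: [0.6, 0.6, -0.5]
opening: 0.0439
finger_force: 0.0
t 8.75 p [ 0.4355  0.0757 -0.0236] yaw 50.0 j6 -0.96 F [ 0.6  0.6 -0.5] open 0.0439 ff 0.0
time: 9.75
eef_pos: [0.4355, 0.0756, -0.0275]
orientation: [0.342, 0.94, -0.0, 0.0]
ft_force: [-0.3, 0.3, -0.6]
opening: 0.0428
finger_force: 0.0
t 9.75 p [ 0.4355  0.0756 -0.0275] yaw 50.0 j6 -0.96 F [-0.3  0.3 -0.6] open 0.0428 ff 0.0
```

```bash
python3 -m handwheel '[[[0,0,0],[0,0,0],30],[[0,0,0],[0,0,0],30],[[0,0,0],[0,0,0],30],[[0,0,0],[0,0,0],30],[[0,0,0],[0,0,0],30],[[0,0,0],[0,0,0],30],[[0,0,0],[0,0,0],30],[[0,0,0],[0,0,0],30],[[0,0,0],[0,0,0],30],[[0,0,0],[0,0,0],30]]' 60; python3 go.py
```

```text
time: 10.75
eef_pos: [0.4367, 0.076, -0.0266]
orientation: [0.342, 0.94, 0.001, 0.001]
ft_force: [0.8, 3.0, 5.0]
opening: 0.0336
finger_force: 60.7
t 10.75 p [ 0.4367  0.076  -0.0266] yaw 50.0 j6 -0.96 F [0.8 3.  5. ] open 0.0336 ff 60.7
```

The block is gripped: opening 33.6 mm, pad force 61 N. The reported z is about 29 mm below true here. I'll lift and carry it to the tray.

```bash
python3 -m handwheel '[[[0,0,-0.06],[0,0,0],30],[[0,0,-0.18],[0,0,0],30],[[0,0,-0.3],[0,0,0],30],[[-0.04,0.1,-0.36],[0,0,0],30],[[-0.08,0.22,-0.38],[0,0,0],30],[[-0.13,0.35,-0.38],[0,0,0],30],[[-0.17,0.48,-0.38],[0,0,0],30],[[-0.2,0.59,-0.38],[0,0,0],30],[[-0.22,0.65,-0.38],[0,0,0],30],[[-0.223,0.665,-0.38],[0,0,0],30]]'; python3 go.py 0.617 0.188 -0.02 50; python3 - <<'E'
from h import *
import numpy as np
s=capture('side');np.save('s1.npy',s)
cv2.imwrite('pics/carry.png',cv2.resize(s[180:320,180:340,::-1],None,fx=4,fy=4,interpolation=2))
E
```

```text
time: 11.75
eef_pos: [0.6153, 0.1862, 0.085]
orientation: [0.342, 0.94, -0.0, -0.001]
ft_force: [-0.4, -0.0, -4.0]
opening: 0.0334
finger_force: 61.6
shift [-0.001  0.009  0.35 ] turn [-0.001 -0.001  0.001]
t 11.75 p [0.6153 0.1862 0.085 ] yaw 50.1 j6 -0.76 F [-0.4 -0.  -4. ] open 0.0334 ff 61.6
```

View pics/carry.png

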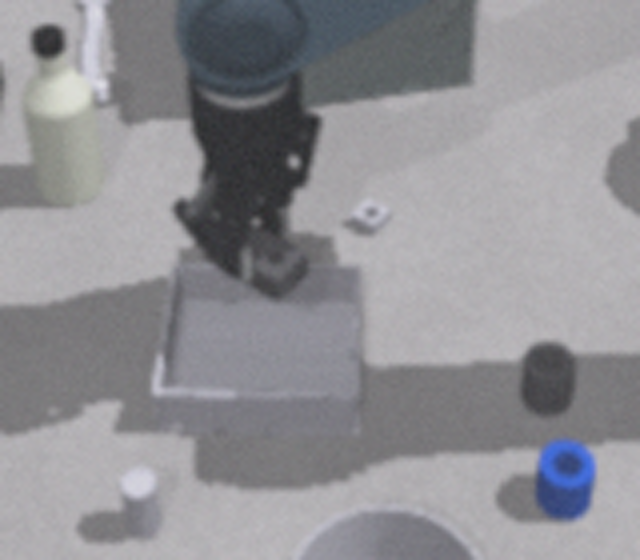

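The crop shows the block held at about (268,265), above the tray whose rim spans (160–360, 265–390). I'll lower it to just over the rim and check the projection.

```bash
python3 -m handwheel '[[[0,0.008,0.04],[0,0,0],30],[[0,0.008,0.08],[0,0,0],30],[[0,0.008,0.12],[0,0,0],30],[[0,0.008,0.15],[0,0,0],30],[[0,0.008,0.17],[0,0,0],30],[[0,0.008,0.18],[0,0,0],30],[[0,0.008,0.18],[0,0,0],30],[[0,0.008,0.18],[0,0,0],30],[[0,0.008,0.18],[0,0,0],30],[[0,0.008,0.18],[0,0,0],30]]'; python3 go.py 0.617 0.188 -0.02 50; python3 - <<'E'
from fit import *
I=np.load('s1.npy').max(2)
for dz in (0,.029): print(dz,(proj('side',(.6153,.1862,.085+.011+dz))-[180,180])*4)
s=capture('side')
r=trace('side','block')
for q in r[:3]: print(q['location'],q['p'])
p=robot.get_obs()['eef_pos']; print('expect',proj('side',(p[0],p[1],p[2]+.029+.011)))
E
```

```text
time: 12.8
eef_pos: [0.6169, 0.1874, 0.0331]
orientation: [0.342, 0.94, 0.0, 0.0]
ft_force: [0.9, 0.7, -4.0]
opening: 0.0333
finger_force: 61.6
shift [0.001 0.002 0.177] turn [ 0.001  0.001 -0.   ]
t 12.8 p [0.6169 0.1874 0.0331] yaw 50.0 j6 -0.75 F [ 0.9  0.7 -4. ] open 0.0333 ff 61.6
0 [252.61691692 278.46059391]
0.029 [250.88465967 251.0890558 ]
[248.4, 256.6] 0.74
expect [243.0122213  255.23877615]
```

```bash
python3 -m handwheel '[[[0,0,0.03],[0,0,0],30],[[0,0,0.06],[0,0,0],30],[[0,0,0.09],[0,0,0],30],[[0,0,0.12],[0,0,0],30],[[0,0,0.14],[0,0,0],30],[[0,0,0.155],[0,0,0],30],[[0,0,0.165],[0,0,0],30],[[0,0,0.17],[0,0,0],30],[[0,0,0.175],[0,0,0],30],[[0,0,0.175],[0,0,0],30]]'; python3 go.py
```

```text
time: 13.9
eef_pos: [0.6166, 0.1873, -0.0199]
orientation: [0.342, 0.94, 0.0, 0.0]
ft_force: [0.1, -0.8, -4.0]
opening: 0.0337
finger_force: 61.6
t 13.9 p [ 0.6166  0.1873 -0.0199] yaw 50.0 j6 -0.75 F [ 0.1 -0.8 -4. ] open 0.0337 ff 61.6
```

```bash
python3 -m handwheel '[[[0,0,0.002],[0,0,0],30],[[0,0,0.003],[0,0,0],30],[[0,0,0.004],[0,0,0],30],[[0,0,0.005],[0,0,0],30],[[0,0,0.006],[0,0,0],30],[[0,0,0.007],[0,0,0],30],[[0,0,0.008],[0,0,0],30],[[0,0,0.009],[0,0,0],30],[[0,0,0.01],[0,0,0],30],[[0,0,0.01],[0,0,0],30]]'; python3 go.py
```

```text
time: 14.9
eef_pos: [0.6165, 0.1873, -0.0225]
orientation: [0.342, 0.94, -0.0, -0.0]
ft_force: [-3.0, -0.2, 2.0]
opening: 0.0335
finger_force: 62.2
t 14.9 p [ 0.6165  0.1873 -0.0225] yaw 50.0 j6 -0.75 F [-3.  -0.2  2. ] open 0.0335 ff 62.2
```

Contact. I'll release, rise and head for the bush.

```bash
python3 -m handwheel '[[[0,0,0],[0,0,0],55],[[0,0,0],[0,0,0],60],[[0,0,0],[0,0,0],60],[[0,0,-0.05],[0,0,0],60],[[0,0,-0.2],[0,0,0],60],[[0,0,-0.34],[0,0,0],60],[[0.1,-0.06,-0.4],[0,0,0.05],80],[[0.22,-0.13,-0.4],[0,0,0.15],100],[[0.35,-0.21,-0.4],[0,0,0.25],100],[[0.48,-0.28,-0.4],[0,0,0.35],100]]'; python3 go.py 0.3995 0.2235 0.04 20
```

```text
time: 15.9
eef_pos: [0.4511, 0.2157, 0.0983]
orientation: [0.51, 0.86, 0.001, 0.001]
ft_force: [1.0, 0.7, 0.2]
opening: 0.0858
finger_force: 0.0
shift [ 0.106 -0.139  0.194] turn [0.002 0.    0.145]
t 15.9 p [0.4511 0.2157 0.0983] yaw 28.7 j6 -0.28 F [1.  0.7 0.2] open 0.0858 ff 0.0
```

```bash
python3 -m handwheel '[[[0.04,-0.05,0.03],[0,0,0.07],100],[[0.08,-0.1,0.1],[0,0,0.145],100],[[0.103,-0.132,0.16],[0,0,0.145],100],[[0.103,-0.132,0.19],[0,0,0.145],100],[[0.103,-0.132,0.19],[0,0,0.145],100],[[0.103,-0.132,0.19],[0,0,0.145],100],[[0.103,-0.132,0.19],[0,0,0.145],100],[[0.103,-0.132,0.19],[0,0,0.145],100],[[0.103,-0.132,0.19],[0,0,0.145],100],[[0.103,-0.132,0.19],[0,0,0.145],100]]'; python3 go.py 0.3995 0.2235 -0.022 20; python3 - <<'E'
from h import *
s=capture('side');cv2.imwrite('pics/b2.png',cv2.resize(s[180:330,200:360,::-1],(640,600),interpolation=2))
p=np.array(robot.get_obs()['eef_pos']);y=np.array([np.cos(.349),np.sin(.349),0])
for k in(-.0425,.0425): print('tip crop',(proj('side',p+k*y+[0,0,.042])-[200,180])*4)
print('bush top',(proj('side',(.3995,.2235,.04))-[200,180])*4)
E
```

```text
time: 16.9
eef_pos: [0.4029, 0.2234, 0.0402]
orientation: [0.572, 0.821, 0.0, 0.0]
ft_force: [0.4, -0.3, 0.7]
opening: 0.0851
finger_force: 0.0
shift [ 0.004 -0.011  0.207] turn [0.    0.    0.005]
t 16.9 p [0.4029 0.2234 0.0402] yaw 20.3 j6 -0.09 F [ 0.4 -0.3  0.7] open 0.0851 ff 0.0
tip crop [516.39916542 300.44100564]
tip crop [413.31369712 335.398056  ]
bush top [465.65649062 355.66561421]
```

View pics/b2.png

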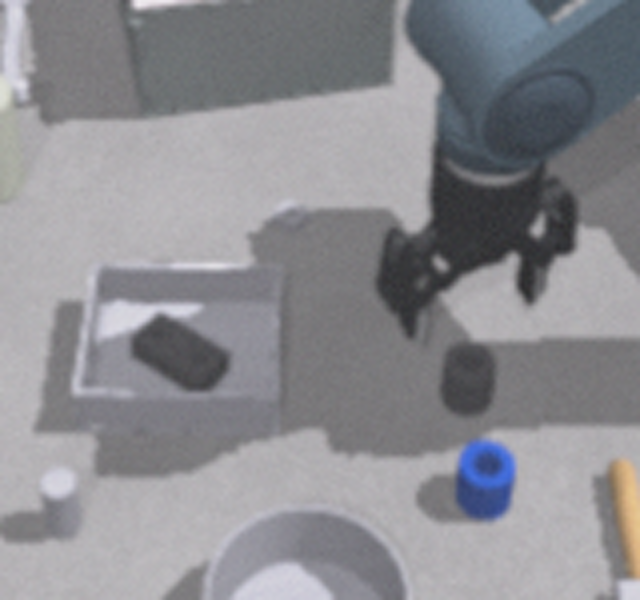

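The crop shows the block lying flat in the tray at (180,350). The open tips at (412,335) and (530,298) straddle the dark bush at (469,375), and the blue one at (485,480) is clear. I'll descend and grip.

```bash
python3 -m handwheel '[[[0.004,-0.011,0.04],[0,0,0],100],[[0.004,-0.011,0.08],[0,0,0],100],[[0.004,-0.011,0.12],[0,0,0],100],[[0.004,-0.011,0.16],[0,0,0],100],[[0.004,-0.011,0.19],[0,0,0],100],[[0.004,-0.011,0.205],[0,0,0],100],[[0.004,-0.011,0.205],[0,0,0],40],[[0.004,-0.011,0.205],[0,0,0],30],[[0.004,-0.011,0.205],[0,0,0],30],[[0.004,-0.011,0.205],[0,0,0],30]]' 50; python3 go.py 0.533 0.415 0.10 20
```

```text
time: 17.95
eef_pos: [0.4004, 0.2237, -0.0205]
orientation: [0.571, 0.821, 0.001, 0.001]
ft_force: [2.4, 1.0, 3.0]
opening: 0.0376
finger_force: 51.1
shift [ 0.445  0.637 -0.4  ] turn [0.003 0.    0.005]
t 17.95 p [ 0.4004  0.2237 -0.0205] yaw 20.3 j6 -0.09 F [2.4 1.  3. ] open 0.0376 ff 51.1
```

```bash
python3 -m handwheel '[[[0,0,-0.05],[0,0,0],30],[[0,0,-0.17],[0,0,0],30],[[0,0,-0.3],[0,0,0],30],[[0.05,0.07,-0.38],[0,0,0],30],[[0.12,0.17,-0.4],[0,0,0],30],[[0.2,0.28,-0.4],[0,0,0],30],[[0.28,0.4,-0.4],[0,0,0],30],[[0.36,0.51,-0.4],[0,0,0],30],[[0.42,0.6,-0.4],[0,0,0],30],[[0.445,0.637,-0.4],[0,0,0],30]]'; python3 go.py 0.533 0.415 0.05 20;python3 -m handwheel '[[[0,0.0,0],[0,0,0],30],[[0,0,0.04],[0,0,0],30],[[0,0,0.09],[0,0,0],30],[[0,0,0.13],[0,0,0],30],[[0,0,0.15],[0,0,0],30],[[0,0,0.15],[0,0,0],30],[[0,0,0.15],[0,0,0],30],[[0,0,0.15],[0,0,0],30],[[0,0,0.15],[0,0,0],30],[[0,0,0.15],[0,0,0],30]]'; python3 go.py 0.533 0.415 -0.0165 20; python3 - <<'E'
from h import *
s=capture('side');capture('top')
for c in('side','top'):
  for n in('bush','basket'): print(c,n,[(r['location'],r['p']) for r in trace(c,n)[:2]])
p=np.array(robot.get_obs()['eef_pos']);print('exp bush',proj('side',p+[0,0,.0205+.02]),'basket mid',proj('side',(.533,.415,.025)))
E
```

```text
time: 18.95
eef_pos: [0.5326, 0.4167, 0.0977]
orientation: [0.571, 0.821, -0.0, -0.0]
ft_force: [0.5, -0.2, -3.2]
opening: 0.0382
finger_force: 51.4
shift [-0.006 -0.001  0.159] turn [-0.    -0.     0.006]
t 18.95 p [0.5326 0.4167 0.0977] yaw 20.4 j6 0.14 F [ 0.5 -0.2 -3.2] open 0.0382 ff 51.4
time: 19.95
eef_pos: [0.5323, 0.4151, 0.0541]
orientation: [0.571, 0.821, 0.0, 0.0]
ft_force: [-0.6, -0.1, -2.2]
opening: 0.0379
finger_force: 51.4
shift [-0.001  0.002  0.235] turn [ 0.001 -0.     0.005]
t 19.95 p [0.5323 0.4151 0.0541] yaw 20.3 j6 0.14 F [-0.6 -0.1 -2.2] open 0.0379 ff 51.4
side bush [([321.8, 300.4], 0.74), ([282.3, 317.6], 0.72)]
side basket [([275.9, 337.2], 0.62)]
top bush [([147.5, 239.7], 0.52)]
top basket [([128.2, 201.3], 0.89), ([288.9, 140.2], 0.68)]
exp bush [277.06882277 317.44054111] basket mid [276.42436761 333.00404479]
```

```bash
python3 -m handwheel '[[[0,0,0.03],[0,0,0],30],[[0,0,0.06],[0,0,0],30],[[0,0,0.1],[0,0,0],30],[[0,0,0.14],[0,0,0],30],[[0,0,0.18],[0,0,0],30],[[0,0,0.2],[0,0,0],30],[[0,0,0.215],[0,0,0],30],[[0,0,0.225],[0,0,0],30],[[0,0,0.225],[0,0,0],30],[[0,0,0.225],[0,0,0],30]]'; python3 -m handwheel '[[[0,0,0.002],[0,0,0],30],[[0,0,0.003],[0,0,0],30],[[0,0,0.004],[0,0,0],30],[[0,0,0.005],[0,0,0],30],[[0,0,0.006],[0,0,0],30],[[0,0,0.007],[0,0,0],30],[[0,0,0.008],[0,0,0],30],[[0,0,0.009],[0,0,0],30],[[0,0,0.01],[0,0,0],30],[[0,0,0.01],[0,0,0],30]]'; python3 go.py
```

```text
time: 21.25
eef_pos: [0.5324, 0.4151, -0.0135]
orientation: [0.571, 0.821, 0.0, 0.0]
ft_force: [-0.1, 0.6, -2.5]
opening: 0.038
finger_force: 51.4
time: 22.25
eef_pos: [0.532, 0.4149, -0.0164]
orientation: [0.571, 0.821, -0.0, -0.0]
ft_force: [-2.7, -1.5, 3.8]
opening: 0.0381
finger_force: 52.1
t 22.25 p [ 0.532   0.4149 -0.0164] yaw 20.3 j6 0.14 F [-2.7 -1.5  3.8] open 0.0381 ff 52.1
```

Contact. I'll release and rise.

```bash
python3 -m handwheel '[[[0,0,0],[0,0,0],55],[[0,0,0],[0,0,0],60],[[0,0,0],[0,0,0],60],[[0,0,-0.04],[0,0,0],60],[[0,0,-0.12],[0,0,0],60],[[0,0,-0.26],[0,0,0],60],[[0,0,-0.4],[0,0,0],60],[[0,0,-0.55],[0,0,0],60],[[0,0,-0.7],[0,0,0],60],[[0,0,-0.8],[0,0,0],60]]'; python3 go.py 0.468 -0.281 0.23 8.8
```

```text
time: 23.25
eef_pos: [0.5332, 0.4156, 0.2287]
orientation: [0.571, 0.821, 0.003, 0.001]
ft_force: [0.1, 0.3, -0.1]
opening: 0.0513
finger_force: 0.0
shift [-2.102 -1.009 -0.013] turn [ 0.006 -0.002  0.192]
t 23.25 p [0.5332 0.4156 0.2287] yaw 20.3 j6 0.14 F [ 0.1  0.3 -0.1] open 0.0513 ff 0.0
```

```bash
python3 -m handwheel '[[[-0.1,-0.05,0],[0,0,0.05],60],[[-0.25,-0.12,0],[0,0,0.1],80],[[-0.4,-0.19,0],[0,0,0.15],100],[[-0.55,-0.26,0],[0,0,0.19],100],[[-0.7,-0.34,0],[0,0,0.19],100],[[-0.85,-0.41,0],[0,0,0.19],100],[[-1,-0.48,0],[0,0,0.19],100],[[-1,-0.63,0],[0,0,0.19],100],[[-1,-0.78,0],[0,0,0.19],100],[[-1,-0.9,0],[0,0,0.19],100]]'; python3 go.py 0.468 -0.281 0.23 8.8
```

```text
time: 24.25
eef_pos: [0.3812, 0.0391, 0.2234]
orientation: [0.65, 0.76, 0.0, 0.0]
ft_force: [0.5, -0.6, 1.3]
opening: 0.0855
finger_force: 0.0
shift [-1.099  0.122 -0.021] turn [0.001 0.    0.001]
t 24.25 p [0.3812 0.0391 0.2234] yaw 8.9 j6 -0.35 F [ 0.5 -0.6  1.3] open 0.0855 ff 0.0
```

```bash
python3 -m handwheel '[[[-0.1,0.01,0],[0,0,0],100],[[-0.24,0.03,0],[0,0,0],100],[[-0.38,0.04,0],[0,0,0],100],[[-0.52,0.06,0],[0,0,0],100],[[-0.66,0.07,0],[0,0,0],100],[[-0.8,0.09,0],[0,0,0],100],[[-0.92,0.1,0],[0,0,0],100],[[-1,0.115,0],[0,0,0],100],[[-1,0.115,0],[0,0,0],100],[[-1,0.115,0],[0,0,0],100]]'; python3 go.py 0.468 -0.281 0.20 8.8; python3 - <<'E'
from h import *
s=capture('side')
np.set_printoptions(precision=4,suppress=True)
for n in('bush','block','lid_handle'):
  for f in(trace,place_of): print(n,[(np.round(r['location'],1),round(float(r['p']),2)) for r in f('side',n)[:3]])
print('expected bush in basket',proj('side',(.532,.415,.024)),'block',proj('side',(.6165,.187,.015)),'handle',proj('side',(.4675,-.2815,.1765)))
E
```

```text
time: 25.25
eef_pos: [0.4632, -0.2513, 0.2235]
orientation: [0.65, 0.76, 0.0, 0.0]
ft_force: [0.0, -0.2, -0.7]
opening: 0.0852
finger_force: 0.0
shift [-0.1    0.     0.078] turn [0.    0.    0.001]
t 25.25 p [ 0.4632 -0.2513  0.2235] yaw 8.9 j6 -0.87 F [ 0.  -0.2 -0.7] open 0.0852 ff 0.0
bush [(array([278.9, 332.6]), 0.79), (array([321.2, 298.7]), 0.64), (array([247.2, 262. ]), 0.43)]
bush [(array([319.9, 302.5]), 0.75), (array([277.7, 335.6]), 0.62)]
block [(array([247.1, 268.1]), 0.57)]
block [(array([244.1, 274.6]), 0.83)]
lid_handle [(array([259.5, 155.6]), 0.77)]
lid_handle [(array([279.3, 141.8]), 0.65)]
expected bush in basket [276.8052 333.2015] block [243.9053 267.8697] handle [280.5168 141.8659]
```

Both parts are placed and the handle estimate agrees. I'll move over it and descend.

```bash
python3 -m handwheel '[[[-0.05,0,0.02],[0,0,0],100],[[-0.1,0,0.06],[0,0,0],100],[[-0.1,0,0.11],[0,0,0],100],[[-0.1,0,0.16],[0,0,0],100],[[-0.1,0,0.2],[0,0,0],100],[[-0.1,0,0.24],[0,0,0],100],[[-0.1,0,0.27],[0,0,0],100],[[-0.1,0,0.295],[0,0,0],100],[[-0.1,0,0.31],[0,0,0],100],[[-0.1,0,0.31],[0,0,0],100]]'; python3 go.py 0.468 -0.281 0.1285 8.8
```

```text
time: 26.6
eef_pos: [0.4678, -0.2807, 0.1295]
orientation: [0.65, 0.76, 0.0, -0.0]
ft_force: [0.4, -0.9, -0.4]
opening: 0.0853
finger_force: 0.0
shift [-0.001  0.001  0.003] turn [-0.    -0.001  0.002]
t 26.6 p [ 0.4678 -0.2807  0.1295] yaw 8.9 j6 -0.9 F [ 0.4 -0.9 -0.4] open 0.0853 ff 0.0
```

```bash
python3 -m handwheel '[[[0,0,0],[0,0,0],40],[[0,0,0],[0,0,0],20],[[0,0,0],[0,0,0],5],[[0,0,0],[0,0,0],5],[[0,0,0],[0,0,0],5],[[0,0,0],[0,0,0],5],[[0,0,0],[0,0,0],5],[[0,0,0],[0,0,0],5],[[0,0,0],[0,0,0],5],[[0,0,0],[0,0,0],5]]' 50; python3 go.py
```

```text
time: 27.6
eef_pos: [0.4693, -0.2808, 0.1304]
orientation: [0.65, 0.76, 0.001, 0.001]
ft_force: [5.7, 0.7, -0.5]
opening: 0.0099
finger_force: 48.7
t 27.6 p [ 0.4693 -0.2808  0.1304] yaw 8.9 j6 -0.9 F [ 5.7  0.7 -0.5] open 0.0099 ff 48.7
```

The bar is gripped: opening 9.9 mm, pad force 49 N. I'll compute the arc increments next.

```bash
python3 - <<'E'
import numpy as np
f=lambda t:np.array([205-(205*np.cos(t)-51*np.sin(t)),-(205*np.sin(t)+51*np.cos(t)-51)])/300
for a in(0,20,40): print([[round(float(v),3) for v in f(np.radians(a+d))-f(np.radians(a))] for d in range(2,22,2)])
E
```

```text
[[0.006, -0.024], [0.014, -0.047], [0.022, -0.07], [0.03, -0.093], [0.04, -0.116], [0.05, -0.138], [0.061, -0.16], [0.073, -0.182], [0.086, -0.203], [0.099, -0.223]]
[[0.014, -0.02], [0.029, -0.04], [0.044, -0.059], [0.06, -0.077], [0.077, -0.095], [0.095, -0.113], [0.113, -0.13], [0.131, -0.146], [0.15, -0.161], [0.17, -0.176]]
[[0.02, -0.014], [0.041, -0.028], [0.062, -0.04], [0.083, -0.052], [0.105, -0.063], [0.127, -0.074], [0.15, -0.083], [0.173, -0.092], [0.196, -0.1], [0.22, -0.107]]
```

```bash
python3 -m handwheel '[[[0,0.006,-0.024],[0,0,0],5],[[0,0.014,-0.047],[0,0,0],5],[[0,0.022,-0.07],[0,0,0],5],[[0,0.03,-0.093],[0,0,0],5],[[0,0.04,-0.116],[0,0,0],5],[[0,0.05,-0.138],[0,0,0],5],[[0,0.061,-0.16],[0,0,0],5],[[0,0.073,-0.182],[0,0,0],5],[[0,0.086,-0.203],[0,0,0],5],[[0,0.099,-0.223],[0,0,0],5]]' 60; python3 go.py
```

```text
time: 28.6
eef_pos: [0.4969, -0.2765, 0.1968]
orientation: [0.65, 0.76, -0.001, -0.001]
ft_force: [0.8, -3.6, -5.3]
opening: 0.01
finger_force: 58.3
t 28.6 p [ 0.4969 -0.2765  0.1968] yaw 8.9 j6 -0.86 F [ 0.8 -3.6 -5.3] open 0.01 ff 58.3
```

Forces are small, so I'll continue.

```bash
python3 -m handwheel '[[[0,0.014,-0.02],[0,0,0],5],[[0,0.029,-0.04],[0,0,0],5],[[0,0.044,-0.059],[0,0,0],5],[[0,0.06,-0.077],[0,0,0],5],[[0,0.077,-0.095],[0,0,0],5],[[0,0.095,-0.113],[0,0,0],5],[[0,0.113,-0.13],[0,0,0],5],[[0,0.131,-0.146],[0,0,0],5],[[0,0.15,-0.161],[0,0,0],5],[[0,0.17,-0.176],[0,0,0],5]]'; python3 go.py
```

```text
time: 29.6
eef_pos: [0.5468, -0.2692, 0.2522]
orientation: [0.65, 0.76, -0.002, -0.0]
ft_force: [-8.0, -3.6, 4.3]
opening: 0.0096
finger_force: 58.5
t 29.6 p [ 0.5468 -0.2692  0.2522] yaw 8.9 j6 -0.8 F [-8.  -3.6  4.3] open 0.0096 ff 58.5
```

```bash
python3 -m handwheel '[[[0,0.02,-0.014],[0,0,0],5],[[0,0.041,-0.028],[0,0,0],5],[[0,0.062,-0.04],[0,0,0],5],[[0,0.083,-0.052],[0,0,0],5],[[0,0.105,-0.063],[0,0,0],5],[[0,0.127,-0.074],[0,0,0],5],[[0,0.15,-0.083],[0,0,0],5],[[0,0.173,-0.092],[0,0,0],5],[[0,0.196,-0.1],[0,0,0],5],[[0,0.22,-0.107],[0,0,0],5]]'; python3 go.py; python3 - <<'E'
from h import *
s=capture('side');t=capture('top')
cv2.imwrite('pics/end.png',np.hstack([cv2.resize(x[:,:,::-1],(400,560),interpolation=2) for x in(s[70:210,190:290],t[90:230,250:350])]))
o=np.array([.669,-.252,.1255]);u=np.array([.988,.154,0]);v=np.array([-.154,.988,0])
for c,off in(('side',(190,70)),('top',(250,90))):
  for th in(50,60,70):
    a=np.radians(th);d=-u*np.cos(a)+np.array([0,0,1])*np.sin(a)
    print(c,th,[np.round((proj(c,o+.24*d+k*v)-off)*4) for k in(.15,-.15)], [np.round((proj(c,o+k*v)-off)*4) for k in(.15,-.15)])
E
```

```text
time: 30.6
eef_pos: [0.6131, -0.2593, 0.2871]
orientation: [0.65, 0.76, -0.001, 0.002]
ft_force: [-3.8, -4.2, 6.0]
opening: 0.0093
finger_force: 62.3
t 30.6 p [ 0.6131 -0.2593  0.2871] yaw 8.9 j6 -0.72 F [-3.8 -4.2  6. ] open 0.0093 ff 62.3
side 50 [array([348., 247.]), array([278.,  94.])] [array([175., 451.]), array([134., 277.])]
side 60 [array([307., 225.]), array([242.,  74.])] [array([175., 451.]), array([134., 277.])]
side 70 [array([260., 211.]), array([202.,  60.])] [array([175., 451.]), array([134., 277.])]
top 50 [array([ 94., 460.]), array([476., 398.])] [array([ 55., 311.]), array([389., 258.])]
top 60 [array([ 88., 412.]), array([475., 350.])] [array([ 55., 311.]), array([389., 258.])]
top 70 [array([ 80., 360.]), array([471., 297.])] [array([ 55., 311.]), array([389., 258.])]
```

View pics/end.png

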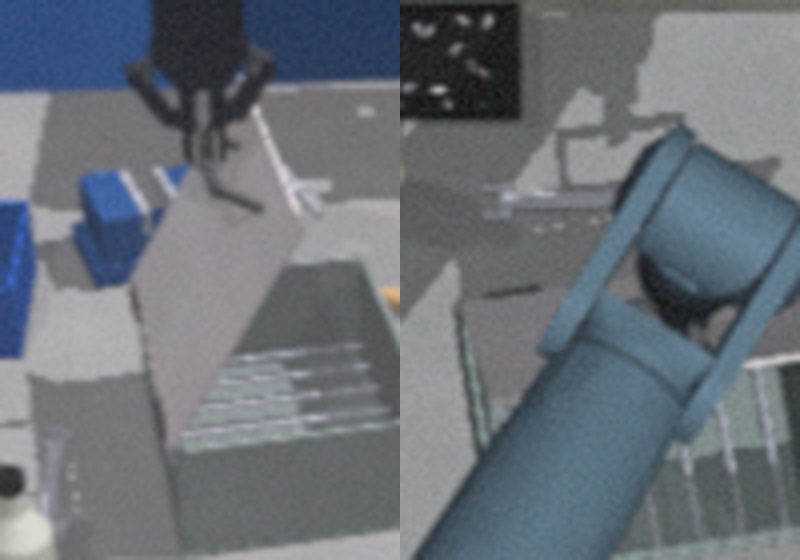

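The picture's left half shows the lid's near front corner at (305,220), where 60° predicts (307,225). The near hinge corner is at (180,445), and the bar is held in the fingers. I'll settle and recheck.

```bash
python3 -m handwheel '[[[0,0,0],[0,0,0],5],[[0,0,0],[0,0,0],5],[[0,0,0],[0,0,0],5],[[0,0,0],[0,0,0],5],[[0,0,0],[0,0,0],5],[[0,0,0],[0,0,0],5],[[0,0,0],[0,0,0],5],[[0,0,0],[0,0,0],5],[[0,0,0],[0,0,0],5],[[0,0,0],[0,0,0],5]]' 60; python3 go.py; python3 - <<'E'
from h import *
from scipy.optimize import minimize_scalar
s=capture('side')
r=trace('side','tank_lid')[0]; m=r['pixels'].astype(np.uint8)
o=np.array([.669,-.252,.1255]);u=np.array([.988,.154,0]);v=np.array([-.154,.988,0]);z=np.array([0,0,1.])
def mask(th):
    a=np.radians(th);d=-u*np.cos(a)+z*np.sin(a);n=u*np.sin(a)+z*np.cos(a)
    P=np.array([proj('side',o+l*d+k*v+h*n) for l in(0,.24) for k in(.15,-.15) for h in(0,.006)])
    M=np.zeros_like(m);cv2.fillConvexPoly(M,cv2.convexHull(np.round(P*16).astype(np.int32)),1,shift=4);return M
print('p',r['p'],[(th,round(float((mask(th)&m).sum()/(mask(th)|m).sum()),3)) for th in range(50,72,2)])
E
```

```text
time: 31.7
eef_pos: [0.614, -0.2592, 0.287]
orientation: [0.65, 0.76, 0.0, 0.003]
ft_force: [-3.1, -2.8, 8.7]
opening: 0.0095
finger_force: 62.3
t 31.7 p [ 0.614  -0.2592  0.287 ] yaw 8.9 j6 -0.72 F [-3.1 -2.8  8.7] open 0.0095 ff 62.3
p 0.62 [(50, 0.663), (52, 0.698), (54, 0.744), (56, 0.78), (58, 0.814), (60, 0.844), (62, 0.825), (64, 0.754), (66, 0.693), (68, 0.623), (70, 0.563)]
```

The mask fit and the kinematics both give about 60°, and the lid is steady. Handing in.

```bash
python3 -c "
from rig import robot
print(robot.hand_in())"
```

```text
the job is handed in; nothing more can be done
None
```

The block is set down in the tray and the bush in the basket; the lid is held steady at about 60° open (camera and arm position agree), and the job was handed in at about 32 s.

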